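# Move circuit modules to the test board in reverse order

## Robot

A 6-joint arm with a two-finger parallel gripper is mounted at the origin on the work surface. World frame = base frame: x ahead of the robot, y to its left, z up, the work surface at z = 0. Lengths are in m, angles in rad, forces in N, time in s.
With the tool pointing down it reaches from about 0.3 to 0.85 m from the base axis. Payload 4.2 kg.
Tool frame: the origin (TCP) lies on the front face of the gripper's body, between the roots of the fingers; the fingertips stand 78 mm ahead of it and the grasp point (between the pads) lies 60 mm ahead of it; z points along the fingers, y is the line along which they close (so a half turn about z gives the same grasp; the last joint's range is limited). The gripper opens to 91 mm and grips with 3 to 60 N. Pads are 32 mm wide; open, the fingers measure 118 mm over their backs; the gripper's body (76 mm by 178 mm) begins 60 mm behind the grasp point.
Start: joints at [-1.329, 0.32, 1.565, -0, 1.257, -0.02], TCP at [0.149, -0.555, 0.292] pointing down, gripper open.
Joint ranges: [-3.11, 3.11], [-0.84, 2.01], [0.21, 2.61], [-1.34, 4.49], [0.05, 2.63], [-2.56, 2.56]. Speed limits (rad/s): [2.57, 2.57, 3.14, 3.14, 3.14, 3.14].

## Interface

Orientations are given as a unit quaternion [x, y, z, w].
In Python, from plant import env gives the robot as it stands. Calls block until the motion is done:
- env.reach(position, orientation): joint-space move of the TCP to a pose.
- env.servo_line(position, rot=None, max_speed=0.15, f_stop=None): straight line of the TCP; rot=None keeps the orientation; max_speed is the mean speed in m/s. With f_stop (N) it stops when the force on the tool has changed by that much, and returns True; else False.
- env.set_joints(angles): joint-space move.
- env.set_gripper(opening, force=None): opening from 0.0 (shut) to 1.0 (fully open); force is the grip in N (None keeps the last); returns when the fingers have stopped.
- env.wait(seconds).
- env.ik(position, orientation): joint angles nearest the present ones, or None.
- env.get_state(): the state.
- env.read_camera(name): name is "scene" or "side" or "wrist"; returns (picture, depth): 384x512x3 uint8, red, green, blue; 384x512 float32, m along the optical axis (not along the pixel's ray), 0 where there is no reading.
- env.get_calibration(name): a dict with "mtx" (3x3 intrinsics, pixels), "origin" and "rotation" of the camera in the world. Camera axes: x right, y up, looking along -z (the intrinsics and any distortion apply to the point x, -y, -z); pixel columns grow to the right and rows downward; lengths in m; the calibration is good to about 2 mm. A picture is of the moment at which its call begins: read the wrist's pose just before it. get_calibration takes no time and is no camera call; for the wrist camera it gives the pose at the moment of the call.
A pose or a line that the arm cannot do raises env.PlanningError and nothing moves.
- env.sign_off(): hands the job in; it is judged then, once.
The state is a dict: "t": time; "joint_pos": joint angles; "joint_velocities": joint speeds; "tau": joint torques, N m; "tool_pos": TCP position; "orientation": TCP orientation; "force": force on the tool from outside, world axes, zero at the start; "moment": the same for the moment, N m; "grip_width": opening from 0.0 (shut) to 1.0 (fully open); "grasp_force": force on a finger pad.
Only numpy, scipy, OpenCV 4.12 (cv2) and the standard library are available. Lean on these libraries where they do the work, as an engineer would, in place of code of your own. Each camera call takes 0.05 s, during which the arm holds its last target. There are 200 camera calls.

## Task

Move the four component modules from the dark storage rail to the white test board, in reverse order: counting from the black terminal block with the two brass posts at the end of each, the module nearest the terminal block on the rail goes into the bay farthest from the terminal block on the board, the second into the second farthest, and so on. Leave every module released, standing upright in the middle of its own bay and flat on the bay's floor.

Things in the scene. Friction and masses are not known exactly. Their poses are not given: they have to be found in the camera images.
- capacitor: The capacitor module: a loose plain dark grey plastic block 40 (x) x 46 (y) x 42 mm high carrying on its top an upright round capacitor can, 22 mm across and 24 mm tall. Origin: centre of the block's underside, z up. 0.08 to 0.17 kg. Grip the block by its two faces across x, 40 mm apart (these look out sideways from the row; neighbours stand 16 mm away along y).
- coil: The coil module: a loose plain dark grey plastic block 40 (x) x 46 (y) x 42 mm high carrying on its top a copper coil lying along y on a spool with black end discs (36 mm long, 22 mm across, top 22 mm above the block). Origin: centre of the block's underside, z up. 0.08 to 0.17 kg. Grip the block by its two faces across x, 40 mm apart (these look out sideways from the row; neighbours stand 16 mm away along y).
- resistor: The resistor module: a loose plain dark grey plastic block 40 (x) x 46 (y) x 42 mm high carrying on its top a slim white ceramic power resistor lying along y (12 wide, 38 long, top 14 mm above the block). Origin: centre of the block's underside, z up. 0.08 to 0.17 kg. Grip the block by its two faces across x, 40 mm apart (these look out sideways from the row; neighbours stand 16 mm away along y).
- heatsink: The heatsink module: a loose plain dark grey plastic block 40 (x) x 46 (y) x 42 mm high carrying on its top a finned aluminium heat sink (30 x 34 mm, 22 mm tall, five upright fins). Origin: centre of the block's underside, z up. 0.08 to 0.17 kg. Grip the block by its two faces across x, 40 mm apart (these look out sideways from the row; neighbours stand 16 mm away along y).
- holder_capacitor: Fixed black holder on the storage rail in which the capacitor module stands at the start: 56 (x) x 58 (y) mm, floor 4 mm above its origin (centre of its underside), lips 5 mm higher all round, about 4 mm of play. Axes parallel to the rail's.
- holder_coil: Fixed black holder on the storage rail in which the coil module stands at the start: 56 (x) x 58 (y) mm, floor 4 mm above its origin (centre of its underside), lips 5 mm higher all round, about 4 mm of play. Axes parallel to the rail's.
- holder_resistor: Fixed black holder on the storage rail in which the resistor module stands at the start: 56 (x) x 58 (y) mm, floor 4 mm above its origin (centre of its underside), lips 5 mm higher all round, about 4 mm of play. Axes parallel to the rail's.
- holder_heatsink: Fixed black holder on the storage rail in which the heatsink module stands at the start: 56 (x) x 58 (y) mm, floor 4 mm above its origin (centre of its underside), lips 5 mm higher all round, about 4 mm of play. Axes parallel to the rail's.
- rail: Fixed dark steel storage rail, 70 (x) x 345 (y) x 6 mm, carrying the four holders in a row along its y, at y = +93, +31, -31, -93 mm. Origin: centre of its underside, on the work surface. Its terminal block (black, 44 x 30 mm, with two brass posts, top 42 mm above the bench) is at its +y end, at y = +152 mm. Rail and board change places and turn a little from start to start.
- board: Fixed white test board with wooden edge, 92 (x) x 352 (y) mm, with four empty bays in a row along its y, centres at x = 0, y = +93, +31, -31, -93 mm. Origin: centre of its underside, on the work surface. Each bay's floor is 10 mm above the origin, inside 48 (x) x 55 (y) mm, bounded by grey ribs 5 mm high. Its terminal block (as on the rail, top 46 mm above the bench) is at its +y end, at y = +152 mm.

How it is judged:
At the end, for the whole second after the job is handed in: Every module stands in the board bay that is the mirror of its holder's place on the rail (first from the terminal block becomes last), within 9 mm of the bay's centre along and across the row, its underside within 3 mm of the bay floor's height, upright within 0.08 rad, at rest and released (((y of holder_capacitor in the frame of rail between 0.073 and 0.113 m and y of capacitor in the frame of board between -0.102 and -0.084 m) or (y of holder_capacitor in the frame of rail between 0.011 and 0.051 m and y of capacitor in the frame of board between -0.04 and -0.022 m) or (y of holder_capacitor in the frame of rail between -0.051 and -0.011 m and y of capacitor in the frame of board between 0.022 and 0.04 m) or (y of holder_capacitor in the frame of rail between -0.113 and -0.073 m and y of capacitor in the frame of board between 0.084 and 0.102 m)) and x of capacitor in the frame of board between -0.009 and 0.009 m and z of capacitor in the frame of board between 0.007 and 0.013 m and angle between each of capacitor, coil, resistor, heatsink's own z axis and vertical below 0.08 rad and linear speed of each of capacitor, coil, resistor, heatsink below 0.01 m/s and angular speed of each of capacitor, coil, resistor, heatsink below 0.1 rad/s and contact force between each of capacitor, coil, resistor, heatsink and the fingers below 0.05 N and ((y of holder_coil in the frame of rail between 0.073 and 0.113 m and y of coil in the frame of board between -0.102 and -0.084 m) or (y of holder_coil in the frame of rail between 0.011 and 0.051 m and y of coil in the frame of board between -0.04 and -0.022 m) or (y of holder_coil in the frame of rail between -0.051 and -0.011 m and y of coil in the frame of board between 0.022 and 0.04 m) or (y of holder_coil in the frame of rail between -0.113 and -0.073 m and y of coil in the frame of board between 0.084 and 0.102 m)) and x of coil in the frame of board between -0.009 and 0.009 m and z of coil in the frame of board between 0.007 and 0.013 m and ((y of holder_resistor in the frame of rail between 0.073 and 0.113 m and y of resistor in the frame of board between -0.102 and -0.084 m) or (y of holder_resistor in the frame of rail between 0.011 and 0.051 m and y of resistor in the frame of board between -0.04 and -0.022 m) or (y of holder_resistor in the frame of rail between -0.051 and -0.011 m and y of resistor in the frame of board between 0.022 and 0.04 m) or (y of holder_resistor in the frame of rail between -0.113 and -0.073 m and y of resistor in the frame of board between 0.084 and 0.102 m)) and x of resistor in the frame of board between -0.009 and 0.009 m and z of resistor in the frame of board between 0.007 and 0.013 m and ((y of holder_heatsink in the frame of rail between 0.073 and 0.113 m and y of heatsink in the frame of board between -0.102 and -0.084 m) or (y of holder_heatsink in the frame of rail between 0.011 and 0.051 m and y of heatsink in the frame of board between -0.04 and -0.022 m) or (y of holder_heatsink in the frame of rail between -0.051 and -0.011 m and y of heatsink in the frame of board between 0.022 and 0.04 m) or (y of holder_heatsink in the frame of rail between -0.113 and -0.073 m and y of heatsink in the frame of board between 0.084 and 0.102 m)) and x of heatsink in the frame of board between -0.009 and 0.009 m and z of heatsink in the frame of board between 0.007 and 0.013 m); the robot touches nothing.
It also fails if it takes over 88 s, if anything falls off the work surface, if the arm or the gripper's body presses on something with over 40 N, if the wrist force passes 120 N, or if a joint passes its speed limit or range.

## Working session

There is one attempt and no reset: what is moved stays moved. The work goes in short steps, each a Python script; the robot and the scene stay as the last script left them, time stands still between calls to the robot, and variables do not carry over. Pictures are saved under pics/ and viewed, at most 14 in all, crops included, and the job is handed in when it is done.

```bash
mkdir -p pics; ls
python3 - <<'E'
from plant import env
import cv2,numpy as np
for n in ["scene","side"]:
    p,d=env.read_camera(n); c=env.get_calibration(n)
    cv2.imwrite(f"pics/{n}0.png",p[:,:,::-1]); np.savez(f"{n}0.npz",p=p,d=d,**{k:np.array(v) for k,v in c.items()})
    print(n,c, (d>0).mean())
print(env.get_state())
E
```

```text
pics
scene {'mtx': array([[457.35027247,   0.        , 259.10456048],
       [  0.        , 457.35027247, 189.17276553],
       [  0.        ,   0.        ,   1.        ]]), 'origin': array([0.95077801, 0.08125486, 0.69960748]), 'rotation': array([0.17377474, 0.2239661 , 0.77005581, 0.57153791])} 0.9959055582682291
side {'mtx': array([[486.00659232,   0.        , 259.12352721],
       [  0.        , 486.00659232, 185.19275307],
       [  0.        ,   0.        ,   1.        ]]), 'origin': array([ 0.18635694, -0.40671259,  0.6907158 ]), 'rotation': array([ 0.31442587, -0.12270577, -0.32662573,  0.88283368])} 0.9960225423177084
{'t': 0.1, 'joint_pos': array([-1.32900682e+00,  3.20234816e-01,  1.56551188e+00, -3.77155262e-06,
        1.25739918e+00, -2.00332769e-02]), 'joint_velocities': array([-0.0013535 , -0.00303833, -0.00275979, -0.0009351 ,  0.00077041,
        0.00093899]), 'tau': array([-4.91088667e-04, -4.13333309e+01, -2.32509649e+01,  7.28300423e-02,
        4.21531464e-02, -6.11026621e-05]), 'tool_pos': array([ 0.14874107, -0.55510785,  0.29151786]), 'orientation': array([ 9.91442960e-01,  1.30538327e-01, -8.77148319e-05, -7.71639496e-04]), 'force': array([-0.3675536 , -0.6287769 , -0.12016794]), 'moment': array([-0.05717835, -0.00275   , -0.05501262]), 'grasp_force': 0.0, 'grip_width': 0.9995372576703423}
```

View pics/scene0.png

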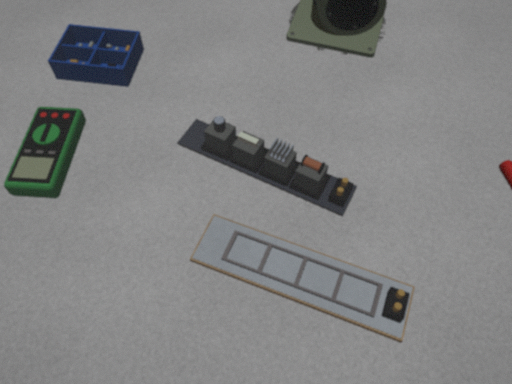

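View pics/side0.png

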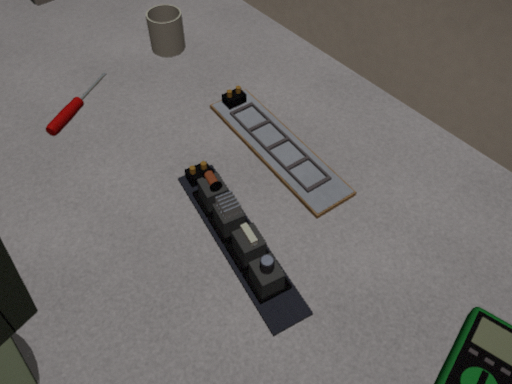

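The scene view shows the rail spanning (179,142)-(355,188), with its terminal block at the right end (343,190). From that end the modules are coil (312,165), heatsink, resistor, capacitor (219,125). The board spans (192,262)-(412,290), with its terminal at (397,303). The side view agrees.

```bash
cat > vis.py <<'E'
import numpy as np,cv2
from scipy.spatial.transform import Rotation as R
def cloud(d,c):
    K=c["mtx"];v,u=np.mgrid[:d.shape[0],:d.shape[1]]
    P=np.stack([(u-K[0,2])/K[0,0]*d,-(v-K[1,2])/K[1,1]*d,-d],-1)
    return P@R.from_quat(c["rotation"]).as_matrix().T+c["origin"]
def onplane(uv,c,z):
    K=c["mtx"];uv=np.atleast_2d(uv).astype(float)
    r=np.c_[(uv[:,0]-K[0,2])/K[0,0],-(uv[:,1]-K[1,2])/K[1,1],-np.ones(len(uv))]@R.from_quat(c["rotation"]).as_matrix().T
    return (c["origin"]+r*((z-c["origin"][2])/r[:,2])[:,None])[:,:2]
E
python3 - <<'E'
from vis import *
np.set_printoptions(precision=4,suppress=True)
for n,bp,rp in [("scene",(290,265),(190,138)),("side",(275,150),(285,310))]:
    f=np.load(n+"0.npz");P=cloud(f["d"],f)
    for (u,v) in [bp,rp,(250,350) if n=="scene" else (150,150)]:
        w=P[v-2:v+3,u-2:u+3].reshape(-1,3);print(n,(u,v),w.mean(0),w.std(0),f["p"][v,u])
    p=f["p"].astype(int);hsv=cv2.cvtColor(f["p"],cv2.COLOR_RGB2HSV)
    # dark blob = rail and everything dark on it ; board = component with height>5mm
    for name,m,z,seed in [("rail",p.max(2)<75,.006,rp)]:
        m=cv2.morphologyEx(m.astype(np.uint8),cv2.MORPH_CLOSE,np.ones((3,3)))
        k,l=cv2.connectedComponents(m)
        q=(l==l[seed[1],seed[0]])&(abs(P[...,2]-z)<.006)
        v,u=np.nonzero(q);X=onplane(np.c_[u,v],f,z)
        print(n,name,len(X),cv2.minAreaRect((X*1000).astype(np.float32)))
    q=(P[...,2]>.004)&(P[...,2]<.02)&(p.min(2)>70);k,l=cv2.connectedComponents(q.astype(np.uint8))
    q=l==l[bp[1],bp[0]];v,u=np.nonzero(q);X=onplane(np.c_[u,v],f,.010)
    print(n,"board",len(X),cv2.minAreaRect((X*1000).astype(np.float32)))
E
```

```text
scene (290, 265) [0.6464 0.051  0.0102] [0.0025 0.0023 0.001 ] [134 139 144]
scene (190, 138) [ 0.4435 -0.2022  0.0055] [0.0036 0.0031 0.0012] [60 64 69]
scene (250, 350) [0.7908 0.0278 0.0003] [0.0021 0.0021 0.0012] [143 143 145]
scene rail 2080 ((461.2278137207031, -46.881317138671875), (340.53167724609375, 69.80951690673828), 78.95201110839844)
scene board 11126 ((655.8009033203125, 70.28376770019531), (351.43096923828125, 95.78813171386719), 84.81227111816406)
side (275, 150) [0.6215 0.0405 0.0367] [0.0889 0.0914 0.1335] [121 123 127]
side (285, 310) [ 0.4312 -0.1949  0.0055] [0.0023 0.0023 0.0011] [40 41 46]
side (150, 150) [ 0.46    0.2239 -0.0008] [0.003  0.0037 0.0008] [128 125 124]
side rail 2855 ((459.0800476074219, -44.36317443847656), (357.3269348144531, 69.64222717285156), 78.96939086914062)
side board 518 ((650.6718139648438, 35.663597106933594), (56.62897491455078, 46.42607879638672), 84.0671615600586)
```

```bash
cat > mv.py <<'E'
from plant import env
import numpy as np
from scipy.spatial.transform import Rotation as R
def ori(yaw,s=1):
    y=s*np.array([np.cos(yaw),np.sin(yaw),0]);z=np.array([0,0,-1.]);x=np.cross(y,z)
    return R.from_matrix(np.c_[x,y,z]).as_quat()
def best(pos,yaw):
    j0=np.array(env.get_state()["joint_pos"]);c=[]
    for s in (1,-1):
        q=env.ik(pos,ori(yaw,s))
        if q is not None: c.append((abs(np.array(q)-j0).max(),s,np.round(q,2)))
    return min(c,key=lambda a:a[0])
E
python3 - <<'E'
from mv import *
import cv2
s=env.get_state();c=env.get_calibration("wrist")
T=R.from_quat(s["orientation"]);print("cam in tool",T.inv().apply(c["origin"]-s["tool_pos"]),(T.inv()*R.from_quat(c["rotation"])).as_matrix().round(3))
print(c["mtx"])
yaw=np.deg2rad(-8);pos=[.56,.01,.40]
for s in (1,-1):
    print(s,env.ik(pos,ori(yaw,s)),env.ik([.46,-.15,.1],ori(yaw,s)),env.ik([.66,.16,.1],ori(yaw,s)))
E
```

```text
cam in tool [ 7.89296501e-02 -3.25921490e-05 -9.22240725e-02] [[-0.     0.962  0.274]
 [ 1.     0.    -0.   ]
 [-0.     0.274 -0.962]]
[[292.3484819    0.         255.77785022]
 [  0.         292.3484819  195.07153381]
 [  0.           0.           1.        ]]
1 [-2.67863870e-03  2.49348364e-01  1.39659487e+00 -4.44089210e-16
  1.49564942e+00  1.36947701e-01] [-3.38985184e-01  3.93485977e-01  2.02573564e+00 -4.44089210e-16
  7.22371034e-01 -1.99358844e-01] [ 2.20901366e-01  6.35652745e-01  1.54395073e+00 -4.44089210e-16
  9.61989181e-01  3.60527706e-01]
-1 None None None
```

Run:
```python
from mv import *
import cv2
env.reach([.56,.07,.34],ori(np.deg2rad(-8)))
env.wait(.3)
c=env.get_calibration("wrist");p,d=env.read_camera("wrist")
cv2.imwrite("pics/wrist0.png",p[:,:,::-1]); np.savez("wrist0.npz",p=p,d=d,**c)
print(env.get_state()["t"])
```

```text
3.1
```

View pics/wrist0.png

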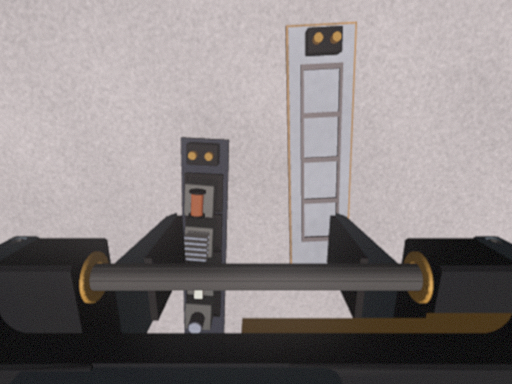

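The wrist view shows the board's bays between (302,65) and (342,240), with its terminal at (325,40). The rail's terminal is at (203,154), and the gripper hides the rail's lower half. I'll take one more view for the rail from further back.

Run:
```python
from mv import *
import cv2
env.reach([.43,-.19,.36],ori(np.deg2rad(-11)))
env.wait(.3)
c=env.get_calibration("wrist");p,d=env.read_camera("wrist")
cv2.imwrite("pics/wrist1.png",p[:,:,::-1]); np.savez("wrist1.npz",p=p,d=d,**c)
print(env.get_state()["t"])
from vis import *
# board: rib mask in wrist0 in a rectified top view (plane z=.015), 1 px = 1 mm
f=np.load("wrist0.npz");P=cloud(f["d"],f);p=f["p"].astype(int)
print("floor z",P[92,320],P[180,320])
hsv=cv2.cvtColor(f["p"],cv2.COLOR_RGB2HSV)
q=(P[...,2]>.004)&(P[...,2]<.02)&(p.min(2)>60);q[262:]=0
k,l=cv2.connectedComponents(q.astype(np.uint8));q=l==l[92,320]
v,u=np.nonzero(q);print("board part",cv2.minAreaRect((onplane(np.c_[u,v],f,.010)*1000).astype(np.float32)))
for z in (.010,):
  floor=(q&(p.min(2)>125)).astype(np.uint8)
  print(p[92,320],p[116,320],p[92,303],p[92,294])
  k,l,st,ce=cv2.connectedComponentsWithStats(floor,connectivity=4)
  for i in range(1,k):
    if st[i,4]>400:
        v,u=np.nonzero(l==i);X=onplane(np.c_[u,v],f,z)*1000
        print(st[i],cv2.minAreaRect(X.astype(np.float32)))
```

```text
4.575
floor z [0.66248992 0.16000872 0.0100263 ] [0.65251249 0.03728175 0.01059853]
board part ((654.2540283203125, 73.66221618652344), (340.7919921875, 92.45321655273438), 84.74005126953125)
[183 182 189] [140 130 131] [154 145 147] [185 184 189]
[  288    22    69   240 10855] ((655.8609008789062, 73.51415252685547), (340.79217529296875, 89.22224426269531), 84.74132537841797)
[303 201  33  36 972] ((646.0841064453125, -22.682241439819336), (57.327850341796875, 48.71519470214844), 84.49626922607422)
```

View pics/wrist1.png

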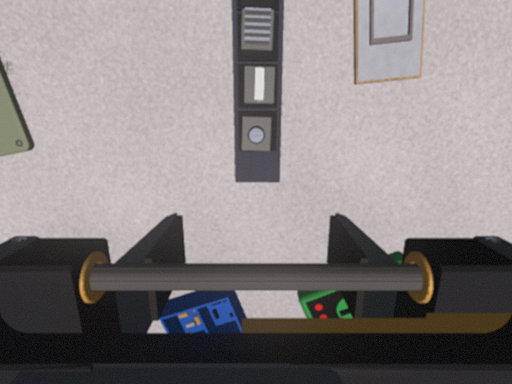

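This view shows the rail's far end at (235-280,182). The capacitor is at (256,134), the resistor at (259,84) and the heatsink at (258,27). The board's -y end is at (355-421,80).

Run:
```python
from vis import *
np.set_printoptions(precision=4,suppress=True)
def rects(q,f,z,lo,lab):
    k,l,st,ce=cv2.connectedComponentsWithStats(q.astype(np.uint8),connectivity=4)
    for i in range(1,k):
        if st[i,4]>lo:
            v,u=np.nonzero(l==i);r=cv2.minAreaRect((onplane(np.c_[u,v],f,z)*1000).astype(np.float32))
            print(lab,st[i],*np.round(r[0],1),np.round(r[1],1),round(r[2],1))
f=np.load("wrist0.npz");P=cloud(f["d"],f);p=f["p"].astype(int)
q=(P[...,2]>.004)&(P[...,2]<.02)&(p.min(2)>163);q[262:]=0
rects(q,f,.010,400,"bay")
for n in ("wrist0","wrist1"):
    f=np.load(n+".npz");P=cloud(f["d"],f);z=P[...,2];p=f["p"].astype(int)
    lim=225
    q=(z>.045)&(z<.13)&(f["d"]>.25); q[lim:]=0
    w=P[...,2];top=(abs(z-.052)<.005)&(f["d"]>.25);top[lim:]=0
    rects(top,f,.052,100,n+" blocktop")
    dark=(p.max(2)<85)&(abs(z-.006)<.005);dark[lim:]=0
    rects(dark,f,.006,150,n+" rail")
    wh=(z>.005)&(z<.02)&(p.min(2)>60);wh[lim:]=0;rects(wh,f,.010,800,n+" board")
```

```text
bay [ 288   24   67  238 5034] 655.0 72.4 [338.4  85.5] 84.8
bay [ 304   69   35   44 1409] 663.5 161.2 [53.9 45.6] 84.8
bay [ 304  117   33   40 1237] 657.8 99.9 [53.4 45.8] 84.5
bay [ 304  162   32   36 1088] 652.0 37.9 [52.5 45.9] 84.5
bay [304 203  31  32 812] 646.1 -24.1 [50.8 45.8] 84.8
wrist0 blocktop [184 183  31  35 604] 478.8 42.8 [46.4 40.2] 76.6
wrist0 rail [183 166  44  59 339] 478.5 36.6 [91.4 64.2] 80.4
wrist0 rail [187 175  33  36 163] 476.7 41.0 [53.2 48.2] 79.0
wrist0 board [  285    22    72   203 11974] 657.3 105.2 [277.3  92.3] 84.7
wrist0 board [ 180  138   49   87 1078] 482.0 57.5 [129.2  69.2] 79.0
wrist1 blocktop [241   9  33  43 515] 465.9 -19.2 [45.9 39.2] 78.3
wrist1 blocktop [243  66  32  39 837] 456.3 -81.4 [45.7 39.5] 76.3
wrist1 blocktop [241 116  31  36 793] 440.7 -141.1 [45.8 39.7] 77.1
wrist1 rail [263   0  20  82 254] 486.4 -26.2 [101.   24.7] 78.2
wrist1 rail [  0  60  34  89 351] 104.1 -38.4 [123.9   8.4] 88.5
wrist1 rail [238  83  43  70 286] 472.2 -122.8 [67.5 85.7] 32.6
wrist1 board [ 232    0   52  183 3037] 451.5 -95.2 [246.9  69.2] 79.0
wrist1 board [ 354    0   71   85 5536] 641.7 -54.9 [104.9  93.3] 84.7
wrist1 board [   0   71   32   86 1416] 99.6 -56.3 [122.9  45.4] 65.6
```

Bay spacing (62 mm), block sizes and angles all match the spec. I'll move the coil first and check it before the others.

```bash
cat >> mv.py <<'E'
BC=np.array([.6549,.0695]);BA=np.deg2rad(84.7-90)
MOD={"coil":(.4788,.0428,77.5,-.093),"heatsink":(.4659,-.0192,78.3,-.031),"resistor":(.4563,-.0814,77.,.031),"capacitor":(.4407,-.1411,77.5,.093)}
def bay(y): return BC+y*np.array([-np.sin(BA),np.cos(BA)])
def move(n,dx=0,dy=0):
    x,y,a,by=MOD[n];o=ori(np.deg2rad(a-90))
    env.set_gripper(1.0)
    env.reach([x,y,.20],o); env.servo_line([x,y,.098],max_speed=.12)
    env.set_gripper(0.0,30); s=env.get_state(); print(n,"grip",s["grip_width"]*91,s["grasp_force"],s["t"])
    env.servo_line([x,y,.20],max_speed=.15)
    b=bay(by)+[dx,dy]
    env.reach([*b,.20],ori(BA)); print("held",env.get_state()["grip_width"]*91)
    env.servo_line([*b,.115],max_speed=.15)
    h=env.servo_line([*b,.0985],max_speed=.04,f_stop=8)
    s=env.get_state();print("stop",h,s["tool_pos"],s["force"])
    env.set_gripper(.8); env.servo_line([*b,.20],max_speed=.2); print("t",env.get_state()["t"])
def shot(k):
    import cv2
    c=env.get_calibration("wrist");p,d=env.read_camera("wrist")
    cv2.imwrite(f"pics/{k}.png",p[:,:,::-1]);np.savez(k+".npz",p=p,d=d,**c)
E
python3 - <<'E'
from mv import *
move("coil")
env.reach([.63,-.16,.30],ori(BA));env.wait(.2);shot("w2")
from vis import *
f=np.load("w2.npz");P=cloud(f["d"],f);z=P[...,2]
top=(abs(z-.052)<.005)&(f["d"]>.2);top[225:]=0
k,l,st,ce=cv2.connectedComponentsWithStats(top.astype(np.uint8),connectivity=4)
for i in range(1,k):
    if st[i,4]>100:
        v,u=np.nonzero(l==i);r=cv2.minAreaRect((onplane(np.c_[u,v],f,.052)*1000).astype(np.float32));print(st[i],r,"z",np.median(z[l==i]))
print("target",bay(-.093),env.get_state()["t"])
E
```

```text
coil grip 39.681922313514676 30.000015199184418 7.7333
held 39.73757875229176
stop False [ 0.64620622 -0.02312887  0.09821138] [ 1.10252703 -0.19901914 -2.34288474]
t 11.925
[ 241   33   39   47 1061] ((646.9603271484375, -24.859695434570312), (44.697750091552734, 39.74234390258789), 84.75700378417969) z 0.051769071313336634
[  73   41   40   51 1144] ((467.470458984375, -18.547780990600586), (45.81559371948242, 41.24357223510742), 77.12745666503906) z 0.05260628043276791
[ 79 105  38  45 965] ((457.8389587402344, -81.24630737304688), (45.740684509277344, 41.137733459472656), 77.4019775390625) z 0.05190559024337604
[ 79 159  37  41 911] ((442.8266296386719, -140.72650146484375), (46.33281707763672, 41.77322769165039), 77.05756378173828) z 0.051899748660467704
target [ 0.64630954 -0.0231024 ] 12.8917
```

View pics/w2.png

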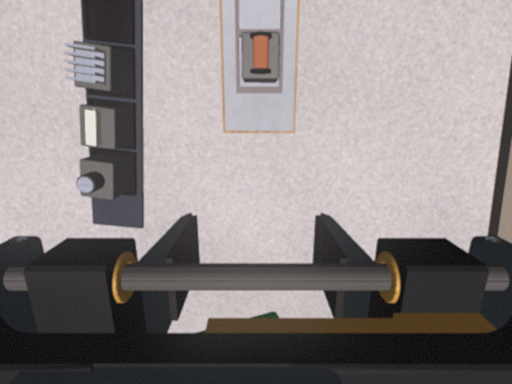

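The coil stands at (261,57) inside its bay, with its top at 52 mm, and it landed within 2 mm of the target. On to the other three.

Run:
```python
from mv import *
for n in ("heatsink","resistor","capacitor"): move(n)
env.reach([.63,-.05,.36],ori(BA));env.wait(.2);shot("w3")
from vis import *
f=np.load("w3.npz");P=cloud(f["d"],f);z=P[...,2]
top=(abs(z-.052)<.005)&(f["d"]>.2);top[225:]=0
k,l,st,ce=cv2.connectedComponentsWithStats(top.astype(np.uint8),connectivity=4)
for i in range(1,k):
    if st[i,4]>100:
        v,u=np.nonzero(l==i);r=cv2.minAreaRect((onplane(np.c_[u,v],f,.052)*1000).astype(np.float32))
        d=np.array(r[0])/1000-BC;print(st[i],r,"board x,y",d@[np.cos(BA),np.sin(BA)],d@[-np.sin(BA),np.cos(BA)],"z",np.median(z[l==i]))
print(env.get_state()["t"])
```

```text
heatsink grip 39.35970413691749 29.989614486694336 16.15
held 39.9720537289927
stop False [0.65194187 0.03863273 0.09821835] [-0.0612719  -0.19552818 -1.64078363]
t 20.3917
resistor grip 39.50756544424719 30.000155568122864 23.625
held 39.4514005889638
stop False [0.65764225 0.10040886 0.09820481] [ 0.08938158 -0.3656038  -1.05523669]
t 28.125
capacitor grip 40.00778664287023 30.000064373016357 31.675
held 39.348043405164255
stop False [0.66337519 0.16210731 0.09819899] [-0.06996794  0.73528277 -1.30749771]
t 36.525
[252   0  33  18 537] ((663.2035522460938, 146.0251007080078), (17.949607849121094, 38.578372955322266), 84.73823547363281) board x,y 0.001199383547295589 0.07696493680489072 z 0.05168874245540833
[252  31  32  41 926] ((658.8187866210938, 99.39900970458984), (45.37797927856445, 38.735267639160156), 84.75122833251953) board x,y 0.0011402435350548797 0.030133163036388754 z 0.05176854519462312
[252  84  31  37 763] ((653.1889038085938, 39.22016906738281), (44.648563385009766, 38.89787292480469), 84.77508544921875) board x,y 0.0010931850322755863 -0.0303084304768382 z 0.05276406052183635
[252 134  30  34 600] ((647.325439453125, -23.352256774902344), (44.85862731933594, 38.89271545410156), 84.58546447753906) board x,y 0.0010346404896187534 -0.09315495196031137 z 0.05184047094685357
37.8167
```

View pics/w3.png

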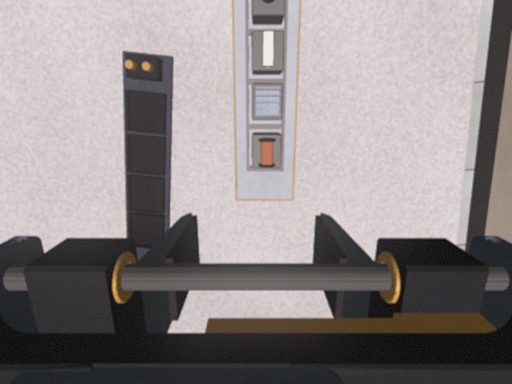

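All four modules stand in their bays: coil (266,152), heatsink (267,100), resistor (268,50) and capacitor (268,8). The capacitor is cut off by the frame, so I'll check it whole before signing off.

Run:
```python
from mv import *
from vis import *
env.reach([.63,.04,.36],ori(BA));env.wait(.3);shot("w4")
f=np.load("w4.npz");P=cloud(f["d"],f);z=P[...,2]
top=(abs(z-.052)<.005)&(f["d"]>.2);top[225:]=0
k,l,st,ce=cv2.connectedComponentsWithStats(top.astype(np.uint8),connectivity=4);ok=False
for i in range(1,k):
    if st[i,4]>300:
        v,u=np.nonzero(l==i);r=cv2.minAreaRect((onplane(np.c_[u,v],f,.052)*1000).astype(np.float32))
        d=np.array(r[0])/1000-BC;x,y=d@[np.cos(BA),np.sin(BA)],d@[-np.sin(BA),np.cos(BA)]
        print(st[i],r[1],x,y,np.median(z[l==i])); ok|=abs(x)<.006 and abs(y-.093)<.006
if ok: print(env.sign_off())
```

```text
[257  54  32  39 921] (44.92341232299805, 39.45347213745117) 0.0007473924571125036 0.09215243917825244 0.05177203013077586
[257 105  31  36 780] (45.19684600830078, 39.43601608276367) 0.0007131401874878917 0.031021060746763543 0.0518845211958113
[257 151  29  33 443] (44.9312744140625, 39.35753631591797) 0.0006714380313882704 -0.028839313669596082 0.05204960413421922
[257 196  28  29 524] (42.73606872558594, 39.435420989990234) 0.0006828242840761153 -0.09167450155784138 0.05187759281555521
the job is handed in; nothing more can be done
None
```

All four modules are on the board in reverse order, released and seated within about 3 mm of their bay centres by the wrist camera, and the job was handed in at about 39 s of the 88 s allowed; the judge's verdict was not shown.

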